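# Go / no-go check of a lamp socket

## Task

Check the bored lamp socket with the two-legged plug gauge from the tray: lower its long slim go plug fully down into the socket's bore, lift it out, then set its short wide no-go disc centrally on the same bore and press gently to confirm that it will not go in. Finally stand the gauge back on its feet in the middle of its tray and let go.

Things in the scene. Friction and masses are not known exactly. Their poses are not given: they have to be found in the camera images.
- gauge_grip (a point): Centre of the black block handle (40 along x, 18 across y, 40 high; mm) of the loose plug gauge, 0.2-0.3 kg: the point to grip, across y. Gauge: a bridge, an aluminium bar 96 long, 14 wide, 20 to 32 below this point, and two steel legs down to feet 72 below. x runs along the bar to the go leg, z up. Starts standing in the tray, turned any way. The low bridge without a block is a drawer pull.
- nogo_foot (a point): Centre of the flat foot of the gauge's no-go leg, 35 mm to the -x side of the handle's centre and 72 mm below it: a disc of 36 mm diameter, 12 mm thick, on a 14 mm stem. The go leg is opposite, its axis 35 mm to the +x side: 20 mm diameter, 40 mm long, its last 6 mm tapering to 12 mm diameter, foot level with this one.
- socket_mouth (a point): Centre of the bore's mouth, in the top of the socket to check, 50 mm above the bench; z up. Socket: fixed aluminium post, 48 mm diameter, on a 72 mm square foot 8 mm thick; bore 28 mm wide, 30 mm deep, flat blind floor. Two posts alike stand 120 mm or more away: one with a 12 mm hole, one solid. There is room around the post for the gauge's other leg in any direction.
- tray_floor (a point): Centre of the inner floor (4 mm above the bench) of the grey plastic tray, fixed to the bench, 200 mm along its x by 160 mm along its y outside, walls 4 mm thick and 10 mm high, z up.
There are look-alikes about, which are no part of the job. Leave any green or yellow look-alike of the part that bears socket_mouth alone. Leave any brown look-alike of the part that bears gauge_grip alone.

How it is judged:
By the outcome, as a careful person would: the job done as asked, in the order asked, and still so for the second after the job is handed in, with the robot touching nothing.
It also fails if it takes over 51 s, if anything falls off the work surface, if the arm or the gripper's body presses on something with over 40 N, if the wrist force passes 120 N, or if a joint passes its speed limit or range.

## Robot

A 6-joint arm with a two-finger parallel gripper is mounted at the origin on the work surface. World frame = base frame: x ahead of the robot, y to its left, z up, the work surface at z = 0. Lengths are in mm, angles in rad, forces in N, time in s.
With the tool pointing down it reaches from about 275 to 750 mm from the base axis. Payload 10.2 kg.
Tool frame: the origin (TCP) lies midway between the tips of the shut fingers; the grasp point (between the pads) lies 19 mm behind it; z points along the fingers, y is the line along which they close (so a half turn about z gives the same grasp; the last joint's range is limited). The gripper opens to 85 mm and grips with 20 to 120 N. Pads are 22 mm wide; open, the fingers measure 114 mm over their backs; the gripper's body (76 mm by 85 mm) begins 54 mm behind the grasp point. The pads swing forward as they close: fully open they stand 13 mm farther back than shut.
Start: joints at [1.01, 0.313, 1.498, -0, 1.331, -0.223], TCP at [174.004, 495.332, 231.294] pointing down, gripper open.
Joint ranges: [-2.94, 2.94], [-0.97, 2.17], [0.19, 2.56], [-1.23, 4.37], [0.02, 3.11], [-2.88, 2.88]. Speed limits (rad/s): [2.39, 2.39, 3.01, 3.14, 3.14, 3.14].

## Interface

Orientations are given as a unit quaternion [w, x, y, z].
In Python, from rig import ctrl gives the robot as it stands.
- The arm moves only by the tool send_rows, never from a script. Its argument "targets" is a list of rows, each a list of 7 numbers: the closure, from -1 (fully open) to 1 (shut), so that 0 is half open, then the shift along the tool's x, y, z in m, then the turn, a rotation vector about the tool's x, y, z in rad. In form: [[claw, dx, dy, dz, ax, ay, az], ...]. A call has exactly 10 rows; each row shifts and turns the commanded pose from where the row before left it, along the tool's axes as they then stand; what a row does not reach is not made up. A row lasts 1/8 s, in which the tool goes at most 62.5 mm and 10.7 degrees, less where a joint would pass 70% of its speed; a pose out of reach is approached as far as the arm can. A call with a gripper value outside its range is refused whole. The fingers move at their own pace and stop on an object; "squeeze" is the grip in N (left out, the last holds). Time passes only in rows, so rows that do not move let the fingers close, or fill a call up. It gives the time, the measured TCP pose, the force, the opening and the grip force at its end, in the units of the state.
- ctrl.sense(): the state, without advancing time (a new reading comes with each control period).
- ctrl.capture(name): name is "scene" or "side" or "wrist"; returns a dict with "img" (480x640x3 uint8, red, green, blue), "camera_matrix" (3x3 intrinsics, pixels), "k1" (the pictures are not rectified: a ray, as slopes to the right and down, at radius r is drawn at 1 + k1 r^2 times it, then the intrinsics apply), "R" (3x3) and "t" (3): a world point X has camera coordinates R X + t. Camera axes: x right, y down, z forward; pixel columns grow to the right and rows downward; lengths in mm; the calibration is good to about 2 mm. A picture is of the moment at which its call begins. There is no depth.
- ctrl.finish_job(): hands the job in; it is judged then, once.
Trained networks look in a picture, given as the dict that the camera call returned (one of the last four; its "shot" number tells which), for a name from the list of things; names that differ only in an ending like _2 or _b are one class to them, and where a whole thing is asked for, a point or a joint stands for the part that bears it (a point fixed in the world has none). Each returns a list of dicts, best first, with "score" (0 to 1); they miss things now and then, are a little off and sometimes report something else, mostly with a low value. They report only what shows in the picture. A call takes as long as a camera call. They do not tell look-alikes from the thing itself.
- ctrl.boxes_of(query, picture): "extent" ([left, top, width, height] in pixels, round what is visible of it).
- ctrl.landmark_of(query, picture): "point" ([column, row] in pixels: a listed point, or the origin of a listed thing).
The state is a dict: "time_s": time; "joints": joint angles; "dq": joint speeds; "tau": joint torques, N m; "eef_pos": TCP position; "ee_rot": TCP orientation; "force": force on the tool from outside, world axes, zero at the start; "wrist_torque": the same for the moment, N m; "grip_width": opening from 0.0 (shut) to 1.0 (fully open); "grip_force": force on a finger pad.
Only numpy, scipy, OpenCV 4.12 (cv2) and the standard library are available. Lean on these libraries where they do the work, as an engineer would, in place of code of your own. Each camera call takes 0.05 s, during which the arm holds its last target. There are 200 camera calls.

## Working session

There is one attempt and no reset: what is moved stays moved. The work goes in short steps, Python scripts to look and compute and a tool call to move; the robot and the scene stay as the last step left them, time stands still between calls to the robot, and variables do not carry over. Pictures are saved under pics/ and viewed, at most 10 in all, crops included, and the job is handed in when it is done.

Besides the shell and the picture viewer there is one more tool, called after "Emit:" in YAML: its name, and indented under it one key for each argument. send_rows: Moves the arm, as the interface text tells. Its arguments: {"type":"object","properties":{"targets":{"type":"array"},"squeeze":{"type":"number"}},"required":["targets"]}

```bash
ls; mkdir -p pics; cat > h.py <<'E'
import numpy as np, cv2
from rig import ctrl
from scipy.spatial.transform import Rotation as Ro
def ray(c,px):
    K=np.array(c["camera_matrix"],float);R=np.array(c["R"]);t=np.array(c["t"])
    d=np.array([(px[0]-K[0,2])/K[0,0],(px[1]-K[1,2])/K[1,1]]);u=d.copy()
    for _ in range(30): u=d/(1+c["k1"]*(u@u))
    return -R.T@t, R.T@np.array([u[0],u[1],1])
def atz(c,px,z):
    o,v=ray(c,px); return o+v*(z-o[2])/v[2]
def proj(c,X):
    K=np.array(c["camera_matrix"]);p=np.array(c["R"])@np.array(X,float)+np.array(c["t"])
    u=p[:2]/p[2];u=u*(1+c["k1"]*(u@u));return K[:2,:2]@u+K[:2,2]
def save(c,n,crop=None,s=1):
    im=c["img"][:,:,::-1]
    if crop: x,y,w,h=crop; im=im[y:y+h,x:x+w]
    cv2.imwrite(f"pics/{n}.png",cv2.resize(im,None,fx=s,fy=s))
E
python3 - <<'E'
from h import *
Z=dict(gauge_grip=76,nogo_foot=4,socket_mouth=50,tray_floor=4)
ims=[]
for n in("scene","side"):
    c=ctrl.capture(n); ims.append(c["img"])
    save(c,n)
    for q in Z:
        for r in ctrl.landmark_of(q,c)[:4]:
            print(n,q,np.round(r["point"]),round(r["score"],2),np.round(atz(c,r["point"],Z[q])))
s=ctrl.sense();print(s["time_s"],s["eef_pos"],s["ee_rot"],s["force"])
E
```

```text
pics
scene gauge_grip [199. 225.] 0.62 [ 520. -215.   76.]
scene gauge_grip [254. 135.] 0.62 [ 256. -264.   76.]
scene nogo_foot [192. 238.] 0.82 [ 515. -254.    4.]
scene nogo_foot [242. 156.] 0.58 [ 264. -301.    4.]
scene nogo_foot [198. 225.] 0.17 [ 480. -264.    4.]
scene socket_mouth [337. 271.] 0.87 [471.  51.  50.]
scene socket_mouth [472. 270.] 0.78 [353. 266.  50.]
scene socket_mouth [259. 296.] 0.67 [583. -44.  50.]
scene tray_floor [202. 240.] 0.71 [ 508. -232.    4.]
side gauge_grip [457. 274.] 0.94 [ 513. -221.   76.]
side gauge_grip [373. 409.] 0.65 [ 251. -267.   76.]
side nogo_foot [395. 454.] 0.82 [ 262. -298.    4.]
side nogo_foot [472. 319.] 0.59 [ 518. -258.    4.]
side socket_mouth [168. 205.] 0.92 [357. 269.  50.]
side socket_mouth [386. 222.] 0.87 [577. -51.  50.]
side socket_mouth [300. 226.] 0.85 [470.  51.  50.]
side tray_floor [453. 314.] 0.81 [ 508. -231.    4.]
0.5 [173.97370244 495.32892224 231.27133069] [-2.33247615e-05  1.68092305e-01  9.85771260e-01 -1.76440769e-05] [0.42670029 0.87065689 0.60412555]
```

View pics/scene.png

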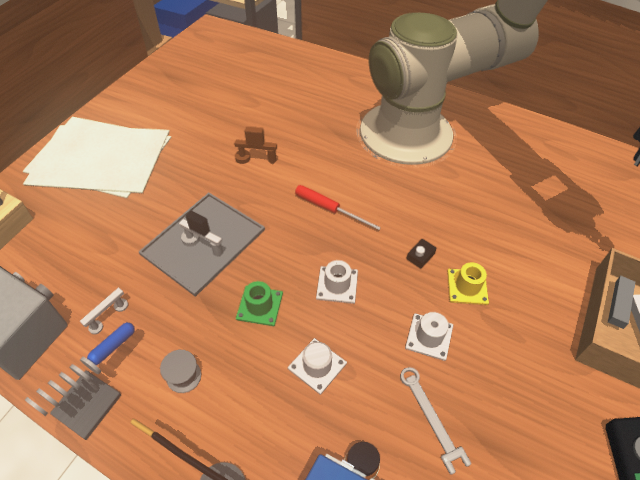

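View pics/side.png

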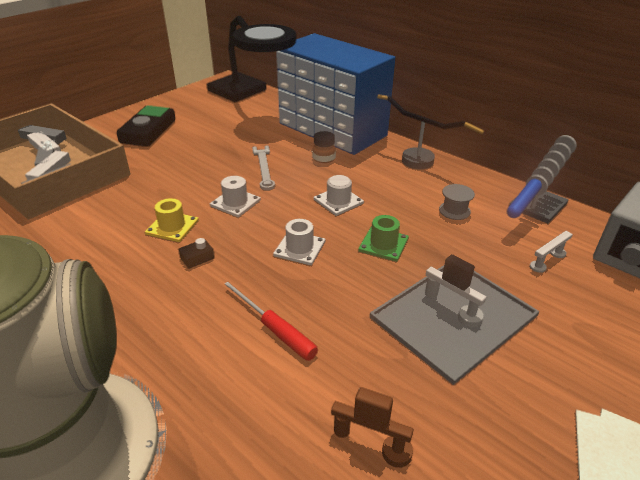

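The scene view shows the target, the open aluminium socket, at about (337,271). The gauge stands in its grey tray at (199,225). The 12 mm post is at (433,325) and the solid one at (318,357); both are distractors. I'm moving now and will look at the socket with the wrist camera on the way.

Emit:
send_rows:
  targets:
    - [-1,0,0,0,0,0,0.1762]
    - [-1,0,0,0,0,0,0.1762]
    - [-1,0,0,0,0,0,0.1762]
    - [-1,0,0,0,0,0,0.1762]
    - [-1,0,0,0,0,0,0.1762]
    - [-1,0,0,0,0,0,0.1762]
    - [-1,0,0,0,0,0,0.1765]
    - [-1,-0.0342,0.0212,0,0,0,0]
    - [-1,-0.0342,0.0212,0,0,0,0]
    - [-1,-0.0342,0.0212,0,0,0,0]
  squeeze: 60

```text
time_s: 1.75
eef_pos: [238.0, 391.6, 231.3]
ee_rot: [0.0, 0.707, 0.707, 0.0]
force: [0.9, 0.4, 0.6]
grip_width: 1.0
grip_force: 0.0
```

Emit:
send_rows:
  targets:
    - [-1,-0.0342,0.0212,0,0,0,0]
    - [-1,-0.0342,0.0212,0,0,0,0]
    - [-1,-0.0342,0.0212,0,0,0,0]
    - [-1,-0.0342,0.0212,0,0,0,0]
    - [-1,-0.0342,0.0212,0,0,0,0]
    - [-1,-0.0342,0.0212,0,0,0,0]
    - [-1,-0.0342,0.0212,0,0,0,0]
    - [-1,-0.0342,0.0212,0,0,0,0]
    - [-1,-0.0342,0.0212,0,0,0,0]
    - [-1,-0.0342,0.0212,0,0,0,0]

```text
time_s: 3.0
eef_pos: [449.9, 49.3, 231.4]
ee_rot: [0.0, 0.707, 0.707, 0.0]
force: [0.8, -0.2, -0.0]
grip_width: 0.999
grip_force: 0.0
```

```bash
python3 - <<'E'
from h import *
c=ctrl.capture("wrist"); save(c,"w1")
for r in ctrl.landmark_of("socket_mouth",c)[:4]: print(np.round(r["point"]),round(r["score"],2),np.round(atz(c,r["point"],50),1))
s=ctrl.sense();print(s["time_s"],s["eef_pos"],s["ee_rot"],s["joints"])
print(-np.array(c["R"]).T@c["t"],np.array(c["R"])[2])
E
```

```text
[473. 317.] 0.91 [577.9 -50.4  50. ]
[351. 199.] 0.6 [472.3  52.3  50. ]
3.1 [450.62095198  47.99132155 231.10062584] [ 2.64896033e-04  7.08561486e-01  7.05649017e-01 -1.26680443e-04] [-1.53138595e-01  1.53779383e-01  1.70048751e+00 -5.39624048e-04
  1.28704921e+00 -1.48868740e-01]
[450.2884959  123.92677035 374.30396405] [ 0.0010165  -0.29520571 -0.95543318]
```

View pics/w1.png

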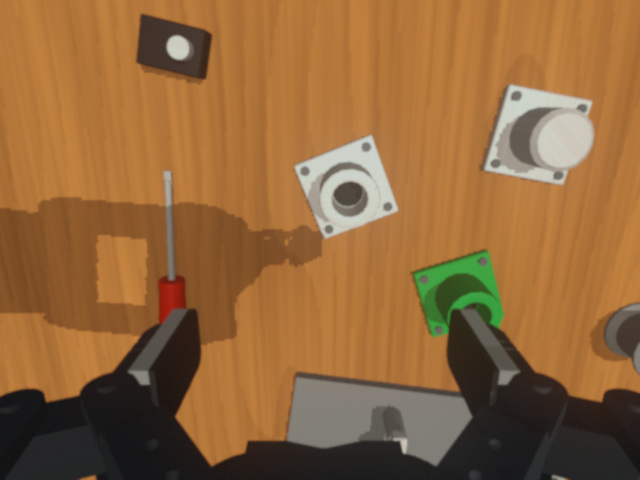

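The wrist view shows the open aluminium socket with its bore mouth at about (349,194). The solid post is at (560,138), the green look-alike at (470,300), and the tray is at the bottom. Next I move over the gauge.

Emit:
send_rows:
  targets:
    - [-1,-0.0238,0.0065,0,0,0,0]
    - [-1,-0.0238,0.0065,0,0,0,0]
    - [-1,-0.0238,0.0065,0,0,0,0]
    - [-1,-0.0238,0.0065,0,0,0,0]
    - [-1,-0.0238,0.0065,0,0,0,0]
    - [-1,-0.0238,0.0065,0,0,0,0]
    - [-1,-0.0238,0.0065,0,0,0,0]
    - [-1,-0.0238,0.0065,0,0,0,0]
    - [-1,-0.0238,0.0065,0,0,0,0]
    - [-1,-0.0238,0.0065,0,0,0,0]

```text
time_s: 4.35
eef_pos: [514.4, -188.3, 231.3]
ee_rot: [-0.0, 0.707, 0.707, 0.0]
force: [-0.8, 1.0, -0.4]
grip_width: 1.001
grip_force: 0.0
```

```bash
python3 - <<'E'
from h import *
c=ctrl.capture("wrist"); save(c,"w2")
import pickle; pickle.dump(c,open("w2.pkl","wb"))
Z=dict(gauge_grip=76,nogo_foot=4,tray_floor=4)
for q in Z:
  for r in ctrl.landmark_of(q,c)[:2]: print(q,np.round(r["point"]),round(r["score"],2),np.round(atz(c,r["point"],Z[q]),1))
s=ctrl.sense();print(s["time_s"],s["eef_pos"],s["ee_rot"],s["joints"])
E
```

```text
gauge_grip [330. 251.] 0.92 [ 519.8 -219.2   76. ]
nogo_foot [326. 260.] 0.86 [ 517.  -253.7    4. ]
nogo_foot [ 68. 303.] 0.61 [ 270.6 -297.1    4. ]
tray_floor [317. 239.] 0.93 [ 509.  -233.2    4. ]
4.55 [ 514.0245909  -187.20023003  231.10470133] [-3.66766382e-04  7.07440261e-01  7.06773047e-01  4.82956378e-05] [-5.63607204e-01  3.62099314e-01  1.43009088e+00  2.62274791e-04
  1.35009667e+00 -5.62721124e-01]
```

View pics/w2.png

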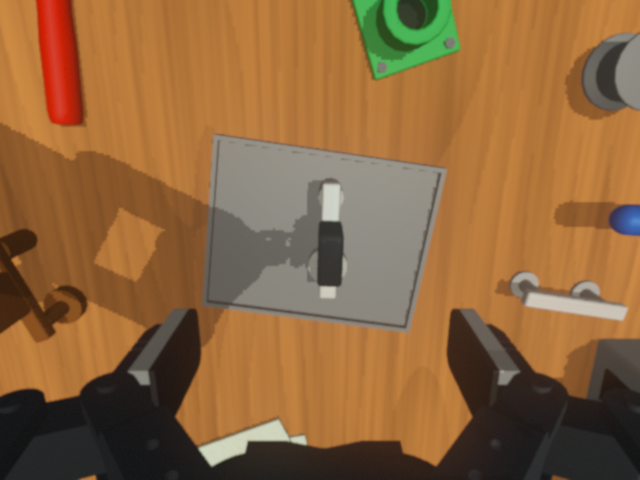

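The gauge stands near the tray's middle: the bar runs from (331,184), the go end, to (328,298), with the handle at (330,253) and the no-go disc at (327,266). I'll refine the pose, the tray centre and yaw, and the socket.

```bash
python3 - <<'E'
from h import *
import pickle
c=pickle.load(open("w2.pkl","rb"))
a=atz(c,(331.5,183),56);b=atz(c,(328,298.5),56)
print("bar",a,b,(a+b)/2,np.linalg.norm(a-b),np.degrees(np.arctan2(*(a-b)[1::-1])))
g=cv2.cvtColor(c["img"],cv2.COLOR_RGB2GRAY); roi=c["img"][170:310,300:360].astype(int)
m=(roi.min(2)>175).astype(np.uint8); ys,xs=np.nonzero(m); print("bright",xs.min()+300,xs.max()+300,ys.min()+170,ys.max()+170)
k=(roi.max(2)<55).astype(np.uint8)
n,l,st,_=cv2.connectedComponentsWithStats(k); print("dark",st[1:]+[300,170,0,0,0])
for y in (190,200,210,290,295): 
  x=np.nonzero(m[y-170])[0]+300
  if len(x):print(y,x.min(),x.max())
P=[atz(c,p,12) for p in((216,135),(446,170),(409,329),(205,304))]
print("tray",np.mean(P,0),[np.linalg.norm(P[i]-P[i-1]) for i in range(4)],[np.degrees(np.arctan2(*(P[i]-P[i-1])[1::-1])) for i in range(4)])
E
```

```text
bar [ 521.20219745 -171.8036417    56.        ] [ 518.80428298 -267.83964586   56.        ] [ 520.00324022 -219.82164378   56.        ] 96.06593615435844 88.56968395231428
bright 321 339 185 297
dark [[320 223  22  16 256]
 [319 242  10  40 160]
 [326 246   2   4   4]
 [341 247   1   1   1]
 [326 253   1   2   2]
 [340 253   1   2   2]
 [328 255   1   1   1]
 [331 255   1   1   1]
 [338 258   3  15  20]
 [327 263   2   1   2]
 [332 263   2   2   3]
 [333 267   2   3   3]
 [330 270   1   1   1]
 [325 272   3   3   5]
 [328 273   2   2   2]
 [331 272   1   1   1]
 [335 272   3   2   3]
 [323 275   1   1   1]
 [336 275   4   5  10]
 [332 277   3   2   3]
 [333 283   1   1   1]
 [336 282   1   1   1]]
190 324 339
200 324 339
210 323 338
290 321 334
295 321 334
tray [ 511.56835661 -231.06648562   12.        ] [np.float64(156.81325005043098), np.float64(196.30114298660493), np.float64(154.30469332076893), np.float64(195.3735102077049)] [np.float64(81.92367214826517), np.float64(-8.581963091064681), np.float64(-98.4185129434168), np.float64(172.1521166995084)]
```

Emit:
send_rows:
  targets:
    - [-1,-0.0322,0.0057,0.01,0,0,0.025]
    - [-1,0,0,0.03,0,0,0]
    - [-1,0,0,0.03,0,0,0]
    - [-1,0,0,0.03,0,0,0]
    - [-1,0,0,0.03,0,0,0]
    - [-1,0,0,0.03,0,0,0]
    - [-1,0,0,0.015,0,0,0]
    - [1,0,0,0,0,0,0]
    - [1,0,0,0,0,0,0]
    - [1,0,0,0,0,0,0]
  squeeze: 60

```text
time_s: 5.8
eef_pos: [520.2, -219.9, 57.3]
ee_rot: [0.001, 0.716, 0.698, 0.0]
force: [0.2, -0.2, -0.6]
grip_width: 0.376
grip_force: 0.0
```

```bash
python3 - <<'E'
from h import *
s=ctrl.sense();print(s["time_s"],s["eef_pos"],Ro.from_quat(np.roll(s["ee_rot"],-1)).as_matrix().round(3),s["force"],s["grip_width"],s["grip_force"])
E
```

```text
5.8 [ 520.24709824 -219.93916429   57.33804583] [[ 0.026  1.     0.001]
 [ 1.    -0.026 -0.001]
 [-0.001  0.002 -1.   ]] [ 0.20013103 -0.17797663 -0.62301113] 0.3759035516040054 0.0
```

Emit:
send_rows:
  targets:
    - [1,0,0,0,0,0,0]
    - [1,0,0,0,0,0,0]
    - [1,0,0,0,0,0,0]
    - [1,0,0,-0.01,0,0,0]
    - [1,0,0,-0.015,0,0,0]
    - [1,0,0,-0.02,0,0,0]
    - [1,0,0,-0.02,0,0,0]
    - [1,0,0,-0.02,0,0,0]
    - [1,0,0,-0.015,0,0,0]
    - [1,0,0,0,0,0,0]

```text
time_s: 7.05
eef_pos: [520.1, -219.9, 157.4]
ee_rot: [0.001, 0.716, 0.698, 0.0]
force: [0.4, 0.1, -3.2]
grip_width: 0.199
grip_force: 59.2
```

```bash
python3 - <<'E'
from h import *
s=ctrl.sense();print(s["time_s"],s["eef_pos"],Ro.from_quat(np.roll(s["ee_rot"],-1)).as_matrix().round(3),s["force"],s["grip_width"],s["grip_force"])
c=ctrl.capture("wrist"); save(c,"w3")
import pickle; pickle.dump(c,open("w3.pkl","wb"))
for q in("gauge_grip","nogo_foot"):
  for r in ctrl.landmark_of(q,c)[:1]: print(q,r)
E
```

```text
7.05 [ 520.134409   -219.93288618  157.44788245] [[ 0.026  1.     0.002]
 [ 1.    -0.026 -0.001]
 [-0.001  0.002 -1.   ]] [ 0.36196121  0.06893643 -3.15475652] 0.1992054464178136 59.16765511035919
gauge_grip {'point': [323.4, 338.4], 'score': 0.73}
nogo_foot {'point': [3.5, 313.1], 'score': 0.57}
```

View pics/w3.png

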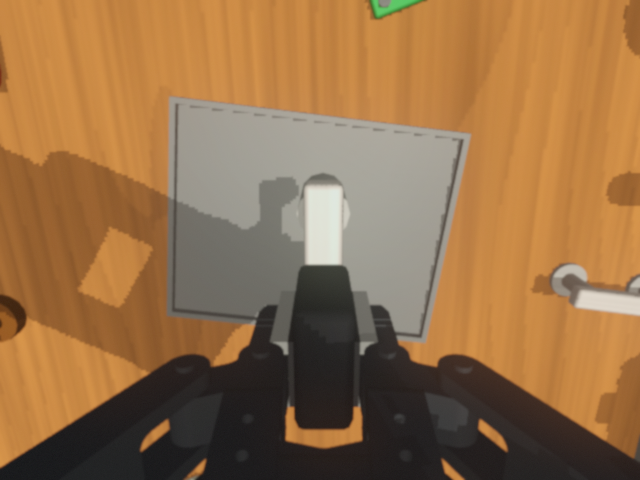

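The gauge is held square in the gripper, with the go end of the bar at about (323,181). I'm working out its offset in the grip.

```bash
python3 - <<'E'
from h import *
import pickle
c=pickle.load(open("w3.pkl","rb"))
for y in (195,210,225,250): 
  x=np.nonzero(c["img"][y,290:360].min(1)>190)[0]+290; print(y,x.min(),x.max())
x=np.nonzero(c["img"][165:270,323].min(1)>190)[0]+165; print(x.min(),x.max())
e=atz(c,(323.5,x.min()),156.1);print("bar end",e)
for y in(195,250): 
  r=np.nonzero(c["img"][y,290:360].min(1)>190)[0]+290; print(atz(c,(r.mean(),y),156.1))
for x0 in ((297,268),(349,268)): print(atz(c,x0,196.1))
E
```

```text
195 307 341
210 307 340
225 307 340
250 307 339
187 263
bar end [ 521.91656681 -173.08932261  156.1       ]
[ 522.01726444 -175.89465672  156.1       ]
[ 521.14481322 -196.04074201  156.1       ]
[ 514.46275785 -186.7607786   196.1       ]
[ 528.16552873 -187.12969024  196.1       ]
```

Emit:
send_rows:
  targets:
    - [1,0.0167,-0.0067,0,0,0,0]
    - [1,0.0167,-0.0067,0,0,0,0]
    - [1,0.0167,-0.0067,0,0,0,0]
    - [1,0.0167,-0.0067,0,0,0,0]
    - [1,0.0167,-0.0067,0,0,0,0]
    - [1,0.0167,-0.0067,0,0,0,0]
    - [1,0.0167,-0.0067,0,0,0,0]
    - [1,0.0167,-0.0067,0,0,0,0]
    - [1,0,0,0,0,0,0]
    - [1,0,0,0,0,0,0]

```text
time_s: 8.45
eef_pos: [469.9, -85.0, 156.4]
ee_rot: [0.0, 0.716, 0.698, 0.0]
force: [-0.2, -1.0, -2.9]
grip_width: 0.204
grip_force: 59.2
```

```bash
python3 - <<'E'
from h import *
s=ctrl.sense();print(s["time_s"],s["eef_pos"],s["force"],s["grip_width"])
c=ctrl.capture("wrist")
import pickle; pickle.dump(c,open("w4.pkl","wb"))
for r in ctrl.landmark_of("socket_mouth",c)[:3]: print(r,atz(c,r["point"],50))
im=c["img"].copy()
for r,z in((14,50),(24,50)):
  pts=np.array([proj(c,(471.5+r*np.cos(a),51.5+r*np.sin(a),z)) for a in np.linspace(0,6.3,60)])
  cv2.polylines(im,[np.round(pts*8).astype(int)],True,(255,0,0),1,cv2.LINE_AA,3)
p=proj(c,(471.5,51.5,50)).astype(int); print(p)
x,y=max(p[0]-80,0),max(p[1]-60,0); d=im[y:y+140,x:x+180]
cv2.imwrite("pics/w4.png",cv2.resize(d[:,:,::-1],None,fx=4,fy=4,interpolation=cv2.INTER_NEAREST)); print(x,y)
E
```

```text
8.45 [469.89076973 -85.00662267 156.41137103] [-0.24244928 -0.97161194 -2.87957058] 0.2036177976499613
{'point': [507.3, 169.5], 'score': 0.91} [579.45874079 -50.8691323   50.        ]
[318 -22]
238 0
```

View pics/w4.png

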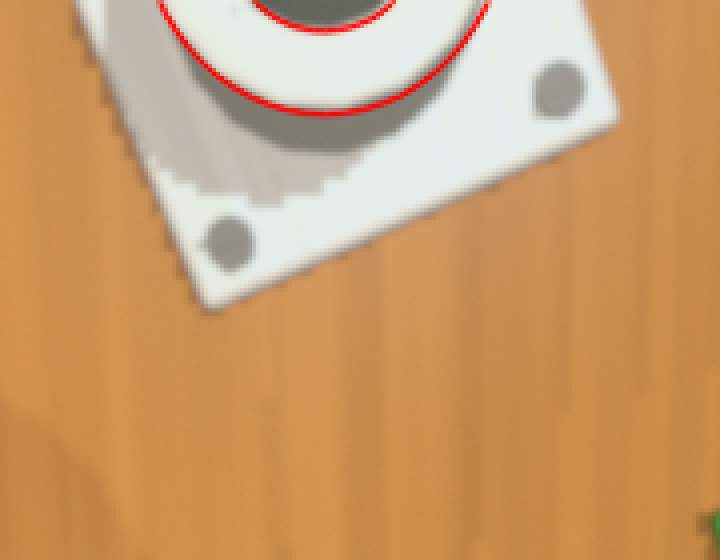

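The overlay at (471.5, 51.5, z 50) matches the socket's rim and bore to under 1 mm. Next I bring the go leg over it.

Emit:
send_rows:
  targets:
    - [1,0.017,-0.0004,0,0,0,0]
    - [1,0.017,-0.0004,0,0,0,0]
    - [1,0.017,-0.0004,0,0,0,0]
    - [1,0.017,-0.0004,0,0,0,0]
    - [1,0.017,-0.0004,0,0,0,0]
    - [1,0.0173,-0.0003,0.005,0,0,0]
    - [1,0,0,0.015,0,0,0]
    - [1,0,0,0.015,0,0,0]
    - [1,0,0,0.005,0,0,0]
    - [1,0,0,0,0,0,0]

```text
time_s: 9.8
eef_pos: [470.0, 17.8, 116.2]
ee_rot: [-0.0, 0.716, 0.698, -0.0]
force: [-0.2, 0.6, -2.9]
grip_width: 0.207
grip_force: 59.1
```

```bash
python3 - <<'E'
from h import *
s=ctrl.sense();print(s["time_s"],s["eef_pos"],s["force"],s["grip_width"])
out=[]
t=np.array(s["eef_pos"]); g=t+[0.9,34.5,-53.3]
for n in("scene","side"):
  c=ctrl.capture(n); im=c["img"].copy()
  def circ(C,r,col):
    pts=np.array([proj(c,(C[0]+r*np.cos(a),C[1]+r*np.sin(a),C[2])) for a in np.linspace(0,6.3,60)])
    cv2.polylines(im,[np.round(pts*8).astype(int)],True,col,1,cv2.LINE_AA,3)
  circ((471.2,51.8,50),24,(255,0,0)); circ(g,6,(0,0,255)); circ(g+[0,0,6],10,(0,0,255)); circ(g+[0,0,40],10,(0,0,255)); circ(t+[-.9,-35.5,-53.3],18,(0,160,0))
  p=proj(c,(471,30,70)).astype(int); d=im[p[1]-75:p[1]+75,p[0]-50:p[0]+50]
  out.append(cv2.resize(d[:,:,::-1],None,fx=4,fy=4,interpolation=cv2.INTER_CUBIC))
cv2.imwrite("pics/v5.png",np.hstack(out))
E
```

```text
9.8 [469.96636633  17.79671639 116.21117278] [-0.19223521  0.57052341 -2.92003438] 0.2070918579896994
```

View pics/v5.png

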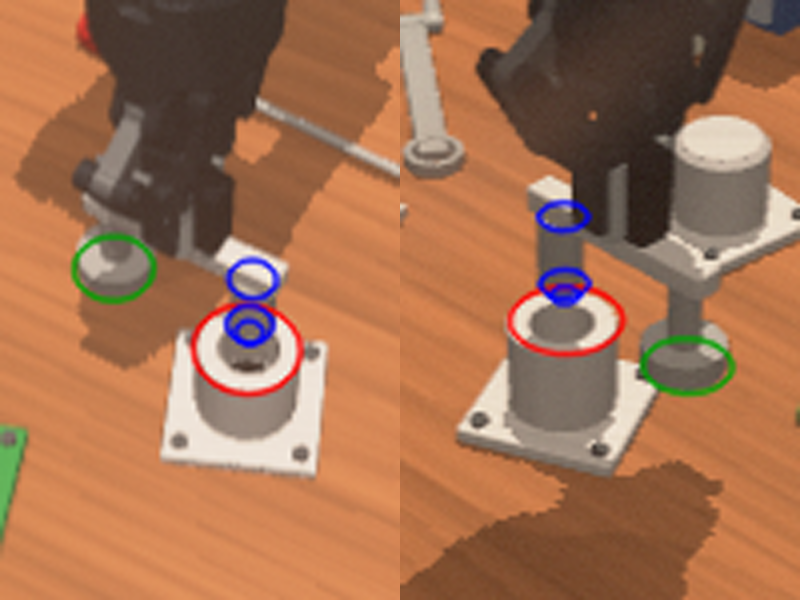

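Both overlays agree: the go leg is centred over the socket's bore and the feet are about 13 mm above the rim. Now I lower it.

Emit:
send_rows:
  targets:
    - [1,0,-0.0003,0.006,0,0,0]
    - [1,0,0,0.006,0,0,0]
    - [1,0,0,0.006,0,0,0]
    - [1,0,0,0.006,0,0,0]
    - [1,0,0,0.006,0,0,0]
    - [1,0,0,0.003,0,0,0]
    - [1,0,0,0.003,0,0,0]
    - [1,0,0,0.002,0,0,0]
    - [1,0,0,0.001,0,0,0]
    - [1,0,0,0,0,0,0]

```text
time_s: 11.15
eef_pos: [469.7, 17.5, 77.3]
ee_rot: [0.0, 0.716, 0.698, 0.0]
force: [-0.3, 0.2, -3.3]
grip_width: 0.205
grip_force: 59.1
```

```bash
python3 - <<'E'
from h import *
s=ctrl.sense();print(s["time_s"],s["eef_pos"],s["force"],s["wrist_torque"],s["grip_width"])
E
```

```text
11.15 [469.7020742   17.54270199  77.30939209] [-0.33845328  0.19085733 -3.32160395] [-0.04389609  0.00186645 -0.00114615] 0.205387949460221
```

Emit:
send_rows:
  targets:
    - [1,0,0,0.001,0,0,0]
    - [1,0,0,0.001,0,0,0]
    - [1,0,0,0.001,0,0,0]
    - [1,0,0,0.0005,0,0,0]
    - [1,0,0,0.0005,0,0,0]
    - [1,0,0,0.0005,0,0,0]
    - [1,0,0,0,0,0,0]
    - [1,0,0,0,0,0,0]
    - [1,0,0,0,0,0,0]
    - [1,0,0,0,0,0,0]

```text
time_s: 12.4
eef_pos: [469.8, 17.5, 73.0]
ee_rot: [0.0, 0.716, 0.698, 0.0]
force: [-2.1, -2.3, 3.0]
grip_width: 0.203
grip_force: 59.9
```

The go plug sits on the bore floor: z matches and a light contact force shows. Lift it out and shift the no-go disc over the bore.

Emit:
send_rows:
  targets:
    - [1,0,0,-0.005,0,0,0]
    - [1,0,0,-0.01,0,0,0]
    - [1,0,0,-0.01,0,0,0]
    - [1,0,0,-0.01,0,0,0]
    - [1,0,0,-0.01,0,0,0]
    - [1,0,0,-0.005,0,0,0]
    - [1,0,0,0,0,0,0]
    - [1,0.01,0.0005,0,0,0,0]
    - [1,0.02,0,0,0,0,0]
    - [1,0.02,0,0,0,0,0]

```text
time_s: 13.65
eef_pos: [471.2, 68.6, 122.4]
ee_rot: [-0.0, 0.716, 0.698, -0.0]
force: [0.6, -0.5, -3.4]
grip_width: 0.204
grip_force: 59.1
```

Emit:
send_rows:
  targets:
    - [1,0.015,0,0,0,0,0]
    - [1,0.005,0,0,0,0,0]
    - [1,0,0,0.003,0,0,0]
    - [1,0,0,0.003,0,0,0]
    - [1,0,0,0.002,0,0,0]
    - [1,0,0,0.001,0,0,0]
    - [1,0,0,0.001,0,0,0]
    - [1,0,0,0,0,0,0]
    - [1,0,0,0,0,0,0]
    - [1,0,0,0,0,0,0]

```text
time_s: 14.9
eef_pos: [472.0, 87.5, 112.8]
ee_rot: [0.0, 0.716, 0.698, 0.0]
force: [0.1, 0.3, -3.6]
grip_width: 0.207
grip_force: 59.1
```

```bash
python3 - <<'E'
from h import *
s=ctrl.sense();print(s["time_s"],s["eef_pos"],s["force"],s["grip_width"])
out=[]
t=np.array(s["eef_pos"])
for n in("scene","side"):
  c=ctrl.capture(n); im=c["img"].copy()
  def circ(C,r,col):
    pts=np.array([proj(c,(C[0]+r*np.cos(a),C[1]+r*np.sin(a),C[2])) for a in np.linspace(0,6.3,60)])
    cv2.polylines(im,[np.round(pts*8).astype(int)],True,col,1,cv2.LINE_AA,3)
  circ((471.2,51.8,50),24,(255,0,0)); circ(t+[-.9,-35.5,-53.3],18,(0,160,0))
  p=proj(c,(471,60,70)).astype(int); d=im[p[1]-75:p[1]+75,p[0]-50:p[0]+50]
  out.append(cv2.resize(d[:,:,::-1],None,fx=4,fy=4,interpolation=cv2.INTER_CUBIC))
cv2.imwrite("pics/v6.png",np.hstack(out))
E
```

```text
14.9 [471.98830344  87.5308394  112.82336267] [ 0.14398496  0.33313819 -3.56822837] 0.20706482328061088
```

View pics/v6.png

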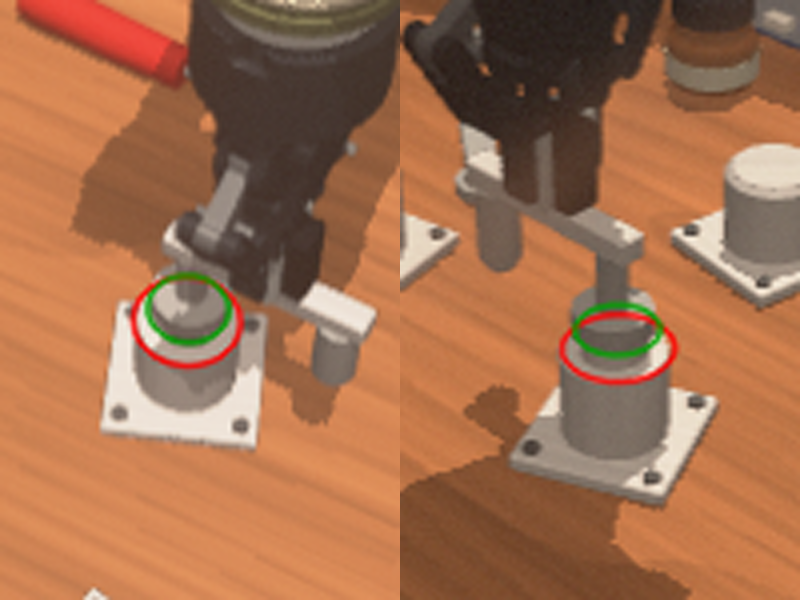

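The no-go disc is centred over the rim in both views, about 9 mm above it. Next it goes down onto the rim.

Emit:
send_rows:
  targets:
    - [1,0,0,0.002,0,0,0]
    - [1,0,0,0.002,0,0,0]
    - [1,0,0,0.002,0,0,0]
    - [1,0,0,0.001,0,0,0]
    - [1,0,0,0.001,0,0,0]
    - [1,0,0,0.0005,0,0,0]
    - [1,0,0,0.0005,0,0,0]
    - [1,0,0,0.0005,0,0,0]
    - [1,0,0,0.0005,0,0,0]
    - [1,0,0,0,0,0,0]

```text
time_s: 16.25
eef_pos: [472.0, 87.6, 103.0]
ee_rot: [0.0, 0.716, 0.698, 0.0]
force: [-1.0, 0.1, 1.1]
grip_width: 0.204
grip_force: 59.6
```

Emit:
send_rows:
  targets:
    - [1,0,0,0.0005,0,0,0]
    - [1,0,0,0.0005,0,0,0]
    - [1,0,0,0,0,0,0]
    - [1,0,0,0,0,0,0]
    - [1,0,0,0,0,0,0]
    - [1,0,0,0,0,0,0]
    - [1,0,0,0,0,0,0]
    - [1,0,0,0,0,0,0]
    - [1,0,0,0,0,0,0]
    - [1,0,0,0,0,0,0]

```text
time_s: 17.5
eef_pos: [472.1, 87.7, 102.9]
ee_rot: [0.0, 0.716, 0.698, 0.0]
force: [-5.0, 1.6, 11.3]
grip_width: 0.2
grip_force: 61.2
```

```bash
python3 - <<'E'
from h import *
s=ctrl.sense();print(s["time_s"],s["eef_pos"],s["force"],s["wrist_torque"],s["grip_width"],s["ee_rot"])
E
```

```text
17.5 [472.13285109  87.70144674 102.89674736] [-4.96494939  1.62301075 11.32350321] [ 0.04731822  1.01211185 -0.08977982] 0.20042108784715496 [2.62578421e-04 7.16088779e-01 6.98009095e-01 3.08372289e-04]
```

The no-go disc resists about 14 N without going in. Lift it and return to the tray.

Emit:
send_rows:
  targets:
    - [1,0,0,-0.008,0,0,0]
    - [1,0,0,-0.014,0,0,0]
    - [1,0,0,-0.014,0,0,0]
    - [1,0,0,-0.014,0,0,0]
    - [1,-0.013,0.002,0,0,0,0]
    - [1,-0.026,0.0038,0,0,0,0]
    - [1,-0.028,0.004,0,0,0,0]
    - [1,-0.028,0.004,0,0,0,0]
    - [1,-0.028,0.004,0,0,0,0]
    - [1,-0.028,0.004,0,0,0,0]

```text
time_s: 18.75
eef_pos: [489.6, -65.7, 151.3]
ee_rot: [-0.0, 0.716, 0.698, -0.0]
force: [0.4, -0.3, -3.0]
grip_width: 0.204
grip_force: 59.2
```

Emit:
send_rows:
  targets:
    - [1,-0.028,0.004,0,0,0,0]
    - [1,-0.028,0.004,0,0,0,0]
    - [1,-0.028,0.004,0,0,0,0]
    - [1,-0.028,0.004,0,0,0,0]
    - [1,-0.028,0.004,0,0,0,0]
    - [1,-0.018,0.003,0,0,0,0]
    - [1,-0.009,0.0015,0,0,0,0]
    - [1,0,0,0.01,0,0,0]
    - [1,0,0,0.015,0,0,0]
    - [1,0,0,0.01,0,0,0]

```text
time_s: 20.0
eef_pos: [509.7, -230.6, 115.3]
ee_rot: [-0.001, 0.716, 0.698, -0.0]
force: [-0.6, 0.5, -3.1]
grip_width: 0.207
grip_force: 59.2
```

```bash
python3 - <<'E'
from h import *
c=ctrl.capture("wrist")
s=ctrl.sense();print(s["time_s"],s["eef_pos"],s["force"],s["grip_width"],s["ee_rot"])
P=ctrl.landmark_of("tray_floor",c)[:1]; print([(p["score"],atz(c,p["point"],4)) for p in P])
E
```

```text
20.05 [ 509.33599103 -230.48972322  114.28514041] [-1.8467189   0.09509298 -5.37611263] 0.20217282309983914 [-1.71050466e-03  7.15904044e-01  6.98196540e-01 -2.58234330e-04]
[]
```

Emit:
send_rows:
  targets:
    - [1,-0.001,0.0008,0.008,0,0,0]
    - [1,0,0,0.012,0,0,0]
    - [1,0,0,0.012,0,0,0]
    - [1,0,0,0.01,0,0,0]
    - [1,0,0,0.006,0,0,0]
    - [1,0,0,0.003,0,0,0]
    - [1,0,0,0.002,0,0,0]
    - [1,0,0,0,0,0,0]
    - [1,0,0,0,0,0,0]
    - [1,0,0,0,0,0,0]

```text
time_s: 21.35
eef_pos: [510.9, -232.6, 63.9]
ee_rot: [0.0, 0.716, 0.698, 0.0]
force: [-0.3, 0.1, -2.7]
grip_width: 0.203
grip_force: 59.2
```

Emit:
send_rows:
  targets:
    - [1,0.001,-0.0008,0.002,0,0,0]
    - [1,0,0,0.002,0,0,0]
    - [1,0,0,0.001,0,0,0]
    - [1,0,0,0.0005,0,0,0]
    - [1,0,0,0.0005,0,0,0]
    - [1,0,0,0.0005,0,0,0]
    - [1,0,0,0.0005,0,0,0]
    - [1,0,0,0,0,0,0]
    - [1,0,0,0,0,0,0]
    - [1,0,0,0,0,0,0]

```text
time_s: 22.6
eef_pos: [510.2, -231.6, 57.0]
ee_rot: [0.0, 0.716, 0.698, -0.0]
force: [-2.6, 1.0, 3.0]
grip_width: 0.205
grip_force: 59.8
```

Standing on the tray floor with light contact. Release and rise.

Emit:
send_rows:
  targets:
    - [-1,0,0,0,0,0,0]
    - [-1,0,0,0,0,0,0]
    - [-1,0,0,0,0,0,0]
    - [-1,0,0,0,0,0,0]
    - [-1,0,0,0,0,0,0]
    - [-1,0,0,0,0,0,0]
    - [-1,0,0,0,0,0,0]
    - [-1,0,0,-0.01,0,0,0]
    - [-1,0,0,-0.02,0,0,0]
    - [-1,0,0,-0.02,0,0,0]

```text
time_s: 23.85
eef_pos: [510.2, -231.6, 108.1]
ee_rot: [0.0, 0.716, 0.698, 0.0]
force: [0.2, 0.2, 0.6]
grip_width: 1.002
grip_force: 0.0
```

Emit:
send_rows:
  targets:
    - [-1,0,0,-0.02,0,0,0]
    - [-1,0,0,-0.03,0,0,0]
    - [-1,0.02,0,-0.03,0,0,0]
    - [-1,0.02,0,-0.03,0,0,0]
    - [-1,0.02,0,-0.03,0,0,0]
    - [-1,0.0,0,-0.01,0,0,0]
    - [-1,0,0,0,0,0,0]
    - [-1,0,0,0,0,0,0]
    - [-1,0,0,0,0,0,0]
    - [-1,0,0,0,0,0,0]

```text
time_s: 25.1
eef_pos: [511.5, -171.8, 256.3]
ee_rot: [-0.0, 0.716, 0.698, -0.0]
force: [-0.1, 0.0, -0.4]
grip_width: 0.997
grip_force: 0.0
```

```bash
python3 - <<'E'
from h import *
c=ctrl.capture("wrist"); save(c,"w7")
s=ctrl.sense();print(s["time_s"],s["eef_pos"],s["grip_width"])
for q,z in(("gauge_grip",76),("tray_floor",4)):
  for r in ctrl.landmark_of(q,c)[:1]: print(q,r,atz(c,r["point"],z))
E
```

```text
25.15 [ 511.53795398 -171.72098574  256.41674261] 0.9996099331435191
gauge_grip {'point': [25.6, 311.9], 'score': 0.8} [ 258.70362478 -259.32578291   76.        ]
tray_floor {'point': [321.8, 244.6], 'score': 0.7} [ 508.9422344  -230.33888972    4.        ]
```

View pics/w7.png

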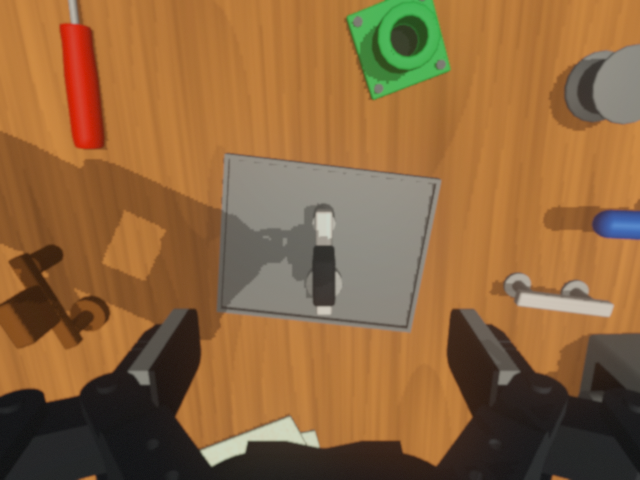

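The gauge stands upright in the middle of the tray, with its handle at (323,275) and its bar from (323,210) to (323,313). The gripper is clear of everything, so I'm handing in.

```bash
python3 -c "
from rig import ctrl
print(ctrl.finish_job())"
```

```text
the job is handed in; nothing more can be done
None
```

The job is done and handed in at about 25 s: the go plug reached the bore floor, the no-go disc held on the rim under about 14 N, and the gauge stands released in the middle of its tray.

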